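Clamp two jar lids in the drilling jig and hold it shut

ROBOT

A 7-joint arm with a two-finger parallel gripper is mounted at the origin on the work surface. World frame = base frame: x ahead of the robot, y to its left, z up, the work surface at z = 0. Lengths are in m, angles in rad, forces in N, time in s.
With the tool pointing down it reaches from about 0.4 to 0.925 m from the base axis. Payload 5.6 kg.
Tool frame: the origin (TCP) lies at the very end of the fingers, on their centre line; the grasp point (between the pads) lies manip.tcp_to_grasp behind it (manip.tcp_to_grasp is the distance from the TCP to the grasp point, in m); z points along the fingers, y is the direction in which the jaws open and shut (so a half turn about z gives the same grasp; the last joint's range is limited). The gripper opens to 85 mm and grips with 20 to 120 N. Pads are 22 mm wide; open, the fingers measure 114 mm over their backs; the gripper's body (76 mm by 85 mm) begins 54 mm behind the grasp point. The pads swing forward as they close: fully open they stand 13 mm farther back than shut.
Start: joints at [-1.277, 0.468, -0.012, 1.603, 0.006, 1.071, -0.056], TCP at [0.215, 0.613, 0.231] pointing down, gripper open.
Joint ranges: [-2.53, 2.53], [-0.31, 2.02], [-1.57, 1.55], [0.28, 2.44], [-1.29, 4.43], [0.15, 1.84], [-2.92, 2.92]. Speed limits (rad/s): [2.57, 2.57, 3.14, 3.14, 3.14, 3.14, 3.14].

INTERFACE

Orientations are given as a unit quaternion [x, y, z, w].
In Python, from station import observe, cams, order, manip gives the robot as it stands. The module is installed in compiled form; this text tells all that it offers.
- The arm moves only by the shell command python3 -m creep 'ROWS' [FORCE]. ROWS is JSON, one flat list of numbers, 7 for each row, row after row: the closure, from -1 (fully open) to 1 (shut), then the shift along the world's x, y, z in m, then the turn, a rotation vector about the world's x, y, z in degrees. In form: [grip, tx, ty, tz, wx, wy, wz, grip, tx, ty, tz, wx, wy, wz, ...]. A call has 1 to 20 rows; each row is the pose to reach, as a shift and turn from the pose measured when the call began; what a row does not reach only later rows make up. A row lasts 1/12 s, in which the tool goes at most 41.7 mm and 7.16 degrees, less where a joint would pass 70% of its speed; a pose out of reach is approached as far as the arm can. A call with a gripper value outside its range is refused whole. The fingers move at their own pace and stop on an object; FORCE is the grip in N (left out, the last holds). Time passes only in rows, so rows that repeat a pose let the fingers close. It gives the time, the measured TCP pose, the force and the opening at its end, in the units of the state.
- observe(): the state, without advancing time (a new reading comes with each control period).
- cams.grab_frame(name): name is "scene" or "top" or "wrist"; returns the picture (480x640x3 uint8, red, green, blue); there is no depth.
- cams.camera_model(name): a dict with "fx", "fy", "cx", "cy" (pixels), "R" (3x3) and "t" (3): a world point X has camera coordinates R X + t. Camera axes: x right, y down, z forward; pixel columns grow to the right and rows downward; lengths in m; the calibration is good to about 2 mm. A picture is of the moment at which its call begins: read the wrist's pose just before it. camera_model takes no time and is no camera call; for the wrist camera it gives the pose at the moment of the call.
- order.job_done(): hands the job in, once; it reports no verdict.
The state is a dict: "clock": time; "joints": joint angles; "dq": joint speeds; "joint_efforts": joint torques, N m; "tcp_pos": TCP position; "eef_rot": TCP orientation; "force": force on the tool from outside, world axes, zero at the start; "moment": the same for the moment, N m; "grip_width": opening from 0.0 (shut) to 1.0 (fully open).
Only numpy, scipy, OpenCV 4.12 (cv2) and the standard library are available. Lean on these libraries where they do the work, as an engineer would, in place of code of your own. Each camera call takes 0.05 s, during which the arm holds its last target. There are 200 camera calls.

TASK

The large and the small jar lid lie in each other's nests of the plywood drilling jig: swap them, so that each lies flat in the round nest of its own size. Then swing the jig's hinged top plate fully shut, take the steel pin from its wooden stand and push it down through the hole in the plate into the base until its collar sits flush on the plate, and finish with the gripper still pressing the pin down firmly (about 10 N), so that the jig is held shut: do not let go at the end. Leave the other things on the table where they are.

Things in the scene. Friction and masses are not known exactly. Their poses are not given: they have to be found in the camera images.
- jig: fixed plywood jig: base 150 (x) x 200 (y) x 18 mm high, origin centre of underside, z up, x from the front edge (robot side) to the hinge edge. In its top: two round nests and, at x -55, y 0 mm, a 13 mm pin hole right through. 18 mm square spacers rise 11 mm above the top at x -64, y +-88; two blocks 22 mm high at x 82, y +-88. Hinge line along y at x 80, z 29 mm
- plate (a joint): angle of the jig's hinged top plate, rad: 0 shut (level, top face at z 37 mm), pi/2 upright, grows as the front edge swings up and back from the robot, to 2.0. Plywood 8 mm thick, 200 mm wide, from 5 to 155 mm from the hinge line, its underside in line with it; 0.16 kg, stiff hinge (0.25 Nm), stays where left. Starts about upright. A large lid on top of the base blocks it
- plate_hole (a point): centre of the mouth of the 12 mm pin hole in the top plate, on its upper/outer face, 135 mm from the hinge line and in the middle of the width; z is the plate's outward normal (up when shut), x points from the hole to the hinge
- nest_large (a point): centre of the floor of the large nest, 70 mm across, 6 mm deep, 12 mm above the table (jig x = +10, y = +50 mm); axes as the jig
- nest_small (a point): centre of the floor of the small nest, 50 mm across, 6 mm deep, 12 mm above the table (jig x = +10, y = -55 mm); axes as the jig
- large_lid_mid (a point): centre (half-way up) of the large jar lid, a rigid brass-coloured disc 63 mm across, 16 mm high, 30 g; z up. It starts lying across the small nest on the base's top face; in a nest it stands 10 mm proud of the base
- small_lid_mid (a point): centre (half-way up) of the small jar lid, a rigid brass-coloured disc 43 mm across, 16 mm high, 30 g; z up. It starts loose in the large nest
- pin_knob (a point): centre of the round knob of the steel pin, 22 mm across, 24 mm high (reaches 12 mm above and below this point); below it a collar 30 mm across, 4 mm thick, whose underside is 16 mm below this point, then a shaft 10 mm across, 34 mm long, tapered foot; z points from foot to knob; 70 g. It starts upright in the stand, collar on the stand's top
- stand: wooden block 70 x 70 x 45 mm fixed to the table, with a 13 mm hole 40 mm deep in its top centre that holds the pin; origin at the centre of its underside. It may be left or right of the jig
- open_jar: bystander: open glass jar 64 mm across, 90 mm high, origin under its centre; on the other side of the jig from the stand
- closed_jar: bystander: glass jar with lid, 76 mm across, 110 mm high, origin under its centre
- glue_stick: bystander: white glue stick, 28 mm across, 95 mm high, upright, origin under its centre
- scissors: bystander: scissors lying flat, about 175 mm long, blades to its +x, origin at the pivot
- pencil_case: bystander: grey pencil case 100 x 200 x 50 mm, origin under its centre
- pencil: bystander: blue pencil 170 mm long (along its y), 9 mm thick, origin under its centre
- wide_lid: bystander: a third, wider jar lid, 82 mm across, 16 mm high, lying on the table, origin under its centre
Not all that is in view belongs to the job. Leave any turquoise look-alike of the part that bears large_lid_mid alone.

How it is judged:
On the way, in this order (a step that is already met when the one before it is completed fails the run):
1. both lids swapped, each lying flat in the nest of its own size (horizontal distance between large_lid_mid and nest_large below 0.006 m and horizontal distance between small_lid_mid and nest_small below 0.006 m and z of large_lid_mid in the frame of nest_large between 0.0055 and 0.0105 m and z of small_lid_mid in the frame of nest_small between 0.0055 and 0.0105 m), for 0.2 s.
2. the top plate is shut (value of joint plate below 0.025 rad), for 0.1 s.
At the end, for the whole second after the job is handed in: Each lid within 6 mm of the centre of its own nest and on its floor (2.5 mm), plate shut (below 0.02 rad), pin upright in the hole with its collar on the plate (within 2.5 mm), and the gripper still on the pin, pressing it against the jig with more than 4 N throughout the last second (all of step 1 and value of joint plate below 0.02 rad and horizontal distance between pin_knob and plate_hole below 0.004 m and z of pin_knob in the frame of plate_hole between 0.0135 and 0.0185 m and angle between pin_knob's own z axis and vertical below 0.08 rad and contact force between the fingers and pin above 3 N and contact force between pin and jig above 4 N); the arm keeps its last pose, push and grip.
It fails at once if a bystander was moved (more than 30 mm) (distance of any of open_jar, closed_jar, glue_stick, scissors, pencil_case, pencil, wide_lid from where it was at the start of the episode above 0.03 m).
It also fails if it takes over 72 s, if anything falls off the work surface, if the arm or the gripper's body presses on something with over 40 N, if the wrist force passes 120 N, or if a joint passes its speed limit or range.

## Working session

There is one attempt and no reset: what is moved stays moved. The work goes in short steps, Python scripts to look and compute and a shell command to move; the robot and the scene stay as the last step left them, time stands still between calls to the robot, and variables do not carry over. Pictures are saved under pics/ and viewed, on a budget of 10 in all, crops included, one or two more only if the job needs it, and the job is handed in when it is done.

```bash
mkdir -p pics; cat > h.py <<'E'
import numpy as np, cv2, json
from station import observe, cams, order, manip
def snap(n,f,crop=None,s=1):
    m=cams.camera_model(n); im=cams.grab_frame(n)[:,:,::-1].copy()
    np.savez('pics/'+f+'.npz',im=im,**{k:np.array(v) for k,v in m.items()})
    if crop: im=im[crop[1]:crop[3],crop[0]:crop[2]]
    if s!=1: im=cv2.resize(im,None,fx=s,fy=s,interpolation=cv2.INTER_CUBIC)
    cv2.imwrite('pics/'+f+'.png',im); return m
def px2w(m,u,v,z):
    R=np.array(m['R']);t=np.array(m['t']);C=-R.T@t
    d=R.T@np.array([(u-m['cx'])/m['fx'],(v-m['cy'])/m['fy'],1]); return C+d*(z-C[2])/d[2]
def w2px(m,X):
    c=np.array(m['R'])@np.array(X)+np.array(m['t']); return np.array([m['fx']*c[0]/c[2]+m['cx'],m['fy']*c[1]/c[2]+m['cy']])
E
python3 - <<'E'
from h import *
print({k:np.round(v,3).tolist() for k,v in observe().items()},manip.tcp_to_grasp)
m=snap('top','top0');print({k:np.round(v,3).tolist() for k,v in m.items()})
m=snap('scene','sc0');print({k:np.round(v,3).tolist() for k,v in m.items()})
E
```

```text
{'clock': 0.0, 'joints': [-1.277, 0.468, -0.012, 1.604, 0.006, 1.071, -0.056], 'dq': [0.001, 0.0, 0.001, 0.001, 0.001, -0.001, -0.0], 'joint_efforts': [0.001, -53.239, 0.021, -25.13, 0.011, 0.007, 0.0], 'tcp_pos': [0.215, 0.613, 0.23], 'eef_rot': [0.168, 0.986, -0.001, -0.0], 'force': [0.478, 0.126, 0.221], 'moment': [-0.027, 0.017, -0.036], 'grip_width': 1.002} 0.0187
{'fx': 474.013, 'fy': 474.013, 'cx': 306.687, 'cy': 240.505, 'R': [[0.002, -1.0, -0.004], [-0.994, -0.001, -0.108], [0.108, 0.005, -0.994]], 't': [-0.029, 0.558, 1.118]}
{'fx': 440.302, 'fy': 440.302, 'cx': 325.817, 'cy': 228.505, 'R': [[-0.961, 0.275, 0.007], [0.184, 0.662, -0.727], [-0.204, -0.697, -0.687]], 't': [0.55, -0.016, 1.111]}
```

View pics/top0.png

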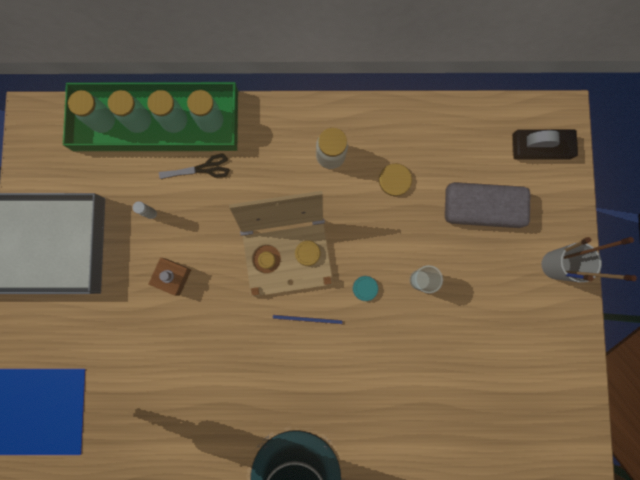

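View pics/sc0.png

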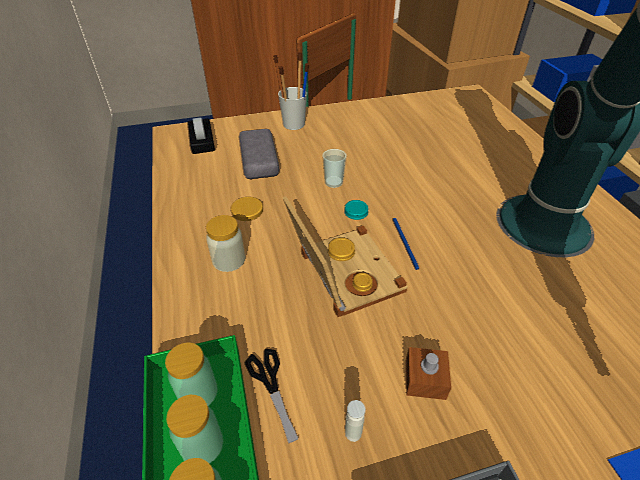

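```bash
python3 - <<'E'
from h import *
im=np.load('pics/top0.npz')['im'][185:335,140:340]
cv2.imwrite('pics/c1.png',cv2.resize(im,None,fx=4,fy=4,interpolation=cv2.INTER_CUBIC))
E
```

```text
(no output)
```

View pics/c1.png

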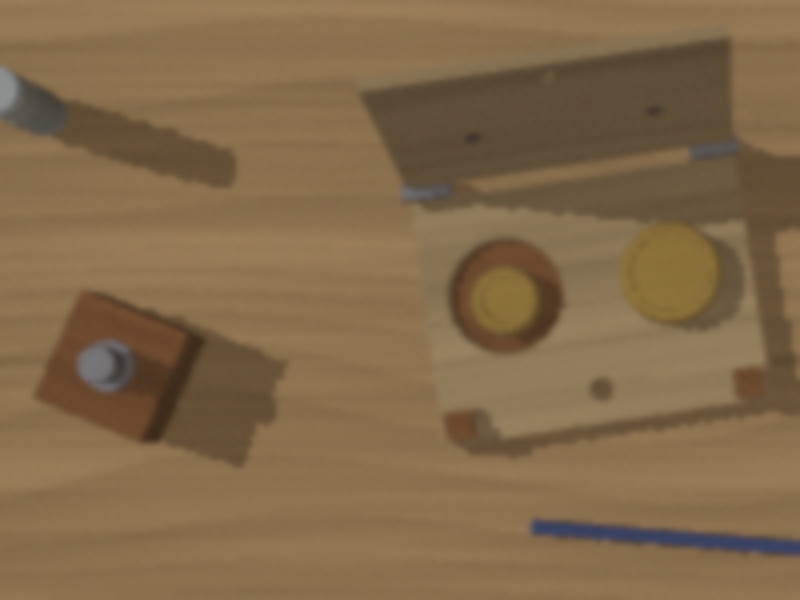

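```bash
python3 - <<'E'
from h import *
m=np.load('pics/top0.npz')
P={}
for n,u,v,z in [('nestL',506,296,.018),('Llid',670,273,.034),('slid',505,299,.028),('hole',600,388,.018),('spL',461,425,.029),('spR',749,382,.029),('knobtop',97,362,.073),('collar',106,367,.049)]:
    P[n]=px2w(m,140+u/4,185+v/4,z); print(n,P[n].round(4))
a=P['spL']-P['spR']; yaw=np.arctan2(-a[0],a[1]); print('yaw',np.degrees(yaw),np.hypot(*a[:2]))
R=np.array([[np.cos(yaw),-np.sin(yaw)],[np.sin(yaw),np.cos(yaw)]])
O=[P['nestL'][:2]-R@[.01,.05],P['hole'][:2]-R@[-.055,0],(P['spL']+P['spR'])[:2]/2-R@[-.064,0]]
print(np.round(O,4)); O=np.mean(O,0)
for n,q in dict(O=(0,0),NL=(.01,.05),NS=(.01,-.055),hole=(-.055,0),hinge=(.08,0)).items(): print(n,(O+R@q).round(4))
E
```

```text
nestL [0.5136 0.07   0.018 ]
Llid [ 0.5264 -0.0301  0.034 ]
slid [0.5111 0.0697 0.028 ]
hole [0.4577 0.0123 0.018 ]
spL [0.4353 0.0951 0.029 ]
spR [ 0.4612 -0.0776  0.029 ]
knobtop [0.4712 0.3016 0.073 ]
collar [0.4691 0.3034 0.049 ]
yaw 8.541595850463768 0.17467109007498446
[[0.5111 0.019 ]
 [0.5121 0.0205]
 [0.5116 0.0183]]
O [0.5116 0.0193]
NL [0.5141 0.0702]
NS [ 0.5297 -0.0336]
hole [0.4572 0.0111]
hinge [0.5907 0.0312]
```

Scene reading: brass large lid at top-cam (307,253) on the base's small nest, small lid at (266,260) in the large nest. The look-alikes are the turquoise disc at (366,289) and the wide lid on the table at (396,180); the crop confirms the brass disc on the jig is the right one. The pin is at (165,276) in the stand, and the jig is yawed about 8.5°.

```bash
python3 -m creep '[-1,0.296,-0.543,-0.1,0,0,28,-1,0.296,-0.543,-0.1,0,0,28,-1,0.296,-0.543,-0.1,0,0,28,-1,0.296,-0.543,-0.1,0,0,28,-1,0.296,-0.543,-0.1,0,0,28,-1,0.296,-0.543,-0.1,0,0,28,-1,0.296,-0.543,-0.1,0,0,28,-1,0.296,-0.543,-0.1,0,0,28,-1,0.296,-0.543,-0.1,0,0,28,-1,0.296,-0.543,-0.1,0,0,28,-1,0.296,-0.543,-0.1,0,0,28,-1,0.296,-0.543,-0.1,0,0,28,-1,0.296,-0.543,-0.1,0,0,28,-1,0.296,-0.543,-0.1,0,0,28,-1,0.296,-0.543,-0.1,0,0,28,-1,0.296,-0.543,-0.1,0,0,28,-1,0.296,-0.543,-0.1,0,0,28,-1,0.296,-0.543,-0.1,0,0,28,-1,0.296,-0.543,-0.1,0,0,28]' 30
python3 - <<'E'
from h import *
m=snap('wrist','w1'); 
for p in [(.5111,.0697,.028),(.5264,-.0301,.034),(.4572,.0111,.018)]: print(w2px(m,p).round(1))
E
```

```text
clock: 1.68
tcp_pos: [0.51, 0.0715, 0.1303]
eef_rot: [-0.077, 0.997, -0.0, -0.0]
force: [-0.5, 0.2, -0.8]
grip_width: 1.006
[322.2 237.2]
[148.3 240.4]
[235.  128.3]
```

View pics/w1.png

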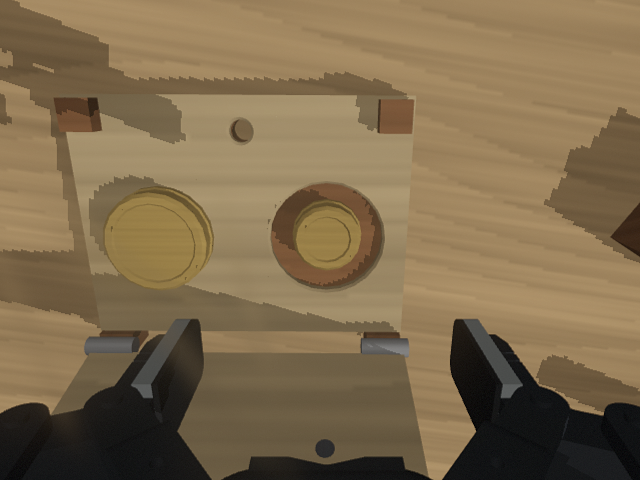

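The wrist view shows the small lid's top centre at (327,237), the large nest's rim centre at (328,237), the large lid's top at (155,240), and the pin hole at (241,131).

```bash
python3 - <<'E'
from h import *
m=np.load('pics/w1.npz')
P={n:px2w(m,u,v,z) for n,u,v,z in [('nestL',328,236,.018),('Llid',155,241,.034),('slid',325,238,.028),('hole',241,130,.018),('spL',396,116,.029),('spR',76,114,.029)]}
for n in P: print(n,P[n].round(4))
a=P['spL']-P['spR']; print(np.degrees(np.arctan2(-a[0],a[1])),np.hypot(*a[:2]))
a=P['nestL']-P['hole'];print(np.degrees(np.arctan2(a[1],a[0])-np.arctan2(.05,.065)),np.hypot(*a[:2]),np.hypot(.05,.065))
print(observe()['tcp_pos'])
E
```

```text
nestL [0.513  0.0735 0.018 ]
Llid [ 0.5262 -0.0262  0.034 ]
slid [0.5113 0.0714 0.028 ]
hole [0.4576 0.0146 0.018 ]
spL [0.4364 0.0989 0.029 ]
spR [ 0.4617 -0.0725  0.029 ]
8.409173018818715 0.1731934519790901
9.21696528314413 0.08089340468268606 0.08200609733428363
[0.51008511 0.07177436 0.13047489]
```

```bash
python3 -m creep '[-1,0.001,-0.0005,-0.06,0,0,0,-1,0.001,-0.0005,-0.1,0,0,0,-1,0.001,-0.0005,-0.111,0,0,0,-1,0.001,-0.0005,-0.111,0,0,0,-1,0.001,-0.0005,-0.111,0,0,0,0,0.001,-0.0005,-0.111,0,0,0,0.3,0.001,-0.0005,-0.111,0,0,0,1,0.001,-0.0005,-0.111,0,0,0,1,0.001,-0.0005,-0.111,0,0,0,1,0.001,-0.0005,-0.111,0,0,0,1,0.001,-0.0005,-0.111,0,0,0,1,0.001,-0.0005,-0.111,0,0,0]' 30
python3 -m creep '[1,0,0,0.03,0,0,0,1,0,0,0.03,0,0,0,1,0,0,0.03,0,0,0]'
python3 - <<'E'
from h import *
m=snap('wrist','w2');
E
```

```text
clock: 2.73
tcp_pos: [0.5124, 0.0717, 0.0215]
eef_rot: [-0.077, 0.997, -0.0, 0.002]
force: [-2.2, 0.2, 8.4]
grip_width: 0.476
clock: 2.98
tcp_pos: [0.5141, 0.072, 0.0538]
eef_rot: [-0.077, 0.997, 0.0, 0.004]
force: [0.6, 0.2, -1.3]
grip_width: 0.48
```

View pics/w2.png

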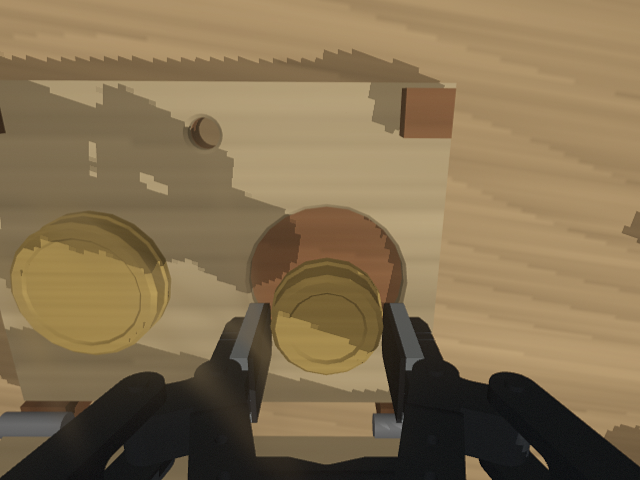

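Lid held between the pads (327,317). I'll set it on the base near the front, then go to the large lid.

```bash
python3 -m creep '[1,-0.051,-0.063,0,0,0,0,1,-0.051,-0.063,0,0,0,0,1,-0.051,-0.063,-0.01,0,0,0,1,-0.051,-0.063,-0.025,0,0,0,1,-0.051,-0.063,-0.026,0,0,0,1,-0.051,-0.063,-0.026,0,0,0,-1,-0.051,-0.063,-0.026,0,0,0,-1,-0.051,-0.063,-0.026,0,0,0,-1,-0.051,-0.063,-0.026,0,0,0,-1,-0.051,-0.063,-0.026,0,0,0,-1,-0.051,-0.063,0.01,0,0,0,-1,-0.051,-0.063,0.04,0,0,0,-1,-0.02,-0.08,0.04,0,0,0,-1,0.012,-0.1,0.04,0,0,0,-1,0.012,-0.1,0.04,0,0,0,-1,0.012,-0.1,0.04,0,0,0,-1,0.012,-0.1,0.04,0,0,0]' 30
python3 - <<'E'
from h import *
m=snap('wrist','w3'); print(observe()['tcp_pos'])
E
```

```text
clock: 4.45
tcp_pos: [0.5244, -0.028, 0.0925]
eef_rot: [-0.077, 0.997, 0.0, 0.002]
force: [-0.9, 0.7, 0.6]
grip_width: 0.998
[ 0.52398549 -0.02759771  0.09234621]
```

View pics/w3.png

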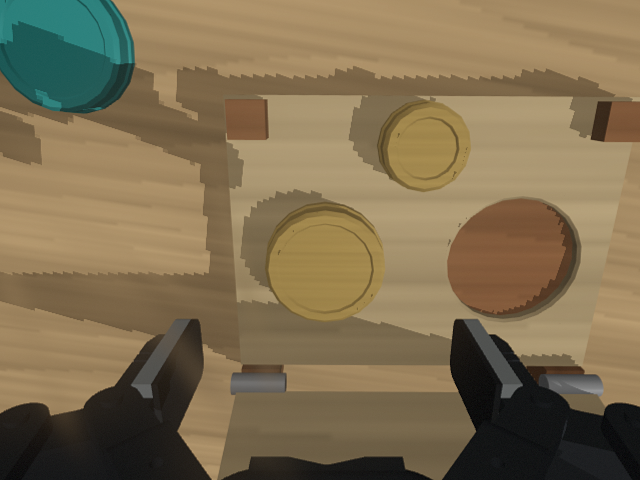

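Large lid's top is centred at (325,265), small lid flat at (428,147), empty large nest rim at (514,258).

```bash
python3 - <<'E'
from h import *
m=np.load('pics/w3.npz')
for n,u,v,z in [('nestL',514,258,.018),('Llid',325,265,.034),('slid',428,146.5,.034),('spR',247,118.5,.029)]: print(n,px2w(m,u,v,z).round(4))
E
```

```text
nestL [0.5127 0.0724 0.018 ]
Llid [ 0.5256 -0.0279  0.034 ]
slid [0.4611 0.0096 0.034 ]
spR [ 0.4618 -0.0738  0.029 ]
```

```bash
python3 -m creep '[-1,0.002,0,-0.04,0,0,0,-1,0.002,0,-0.066,0,0,0,-1,0.002,0,-0.07,0,0,0,-1,0.002,0,-0.07,0,0,0,-1,0.002,0,-0.07,0,0,0,0,0.002,0,-0.07,0,0,0,1,0.002,0,-0.07,0,0,0,1,0.002,0,-0.07,0,0,0,1,0.002,0,-0.07,0,0,0,1,0.002,0,-0.07,0,0,0,1,0.002,0,-0.07,0,0,0]' 30
python3 -m creep '[1,0,0,0.03,0,0,0,1,0,0,0.03,0,0,0,1,0,0,0.03,0,0,0,1,0,0,0.03,0,0,0]'
```

```text
clock: 5.42
tcp_pos: [0.5271, -0.0275, 0.0244]
eef_rot: [-0.078, 0.997, 0.0, 0.003]
force: [-1.7, -0.3, 7.4]
grip_width: 0.715
clock: 5.75
tcp_pos: [0.5274, -0.0274, 0.0551]
eef_rot: [-0.078, 0.997, 0.0, 0.004]
force: [-0.6, -0.6, -0.5]
grip_width: 0.714
```

```bash
python3 -m creep '[1,-0.0127,0.0998,0,0,0,0,1,-0.0127,0.0998,0,0,0,0,1,-0.0127,0.0998,0,0,0,0,1,-0.0127,0.0998,0,0,0,0,1,-0.0127,0.0998,0,0,0,0,1,-0.0127,0.0998,-0.02,0,0,0,1,-0.0127,0.0998,-0.03,0,0,0,1,-0.0127,0.0998,-0.032,0,0,0,1,-0.0127,0.0998,-0.032,0,0,0,1,-0.0127,0.0998,-0.032,0,0,0]' 30
python3 -m creep '[0.2,0,0,0,0,0,0,-0.1,0,0,0,0,0,0,-0.5,0,0,0,0,0,0,-1,0,0,0,0,0,0,-1,0,0,0,0,0,0,-1,0,0,0.04,0,0,0,-1,-0.02,-0.03,0.06,0,0,0,-1,-0.05,-0.0625,0.06,0,0,0,-1,-0.05,-0.0625,0.06,0,0,0,-1,-0.05,-0.0625,0.06,0,0,0]' 30
python3 - <<'E'
from h import *
m=snap('wrist','w4'); print(observe()['tcp_pos'])
for n in [(.513,.0722,.028),(.4611,.0096,.034)]: print(w2px(m,n))
E
```

```text
clock: 6.58
tcp_pos: [0.5148, 0.0714, 0.0231]
eef_rot: [-0.077, 0.997, 0.0, 0.004]
force: [0.0, 0.2, 0.3]
grip_width: 0.714
clock: 7.42
tcp_pos: [0.4633, 0.007, 0.0835]
eef_rot: [-0.075, 0.997, 0.0, 0.004]
force: [0.4, -0.5, 0.2]
grip_width: 1.009
[0.46470437 0.00845605 0.08349424]
[432.35217999 366.78247108]
[331.34872967 265.78982768]
```

View pics/w4.png

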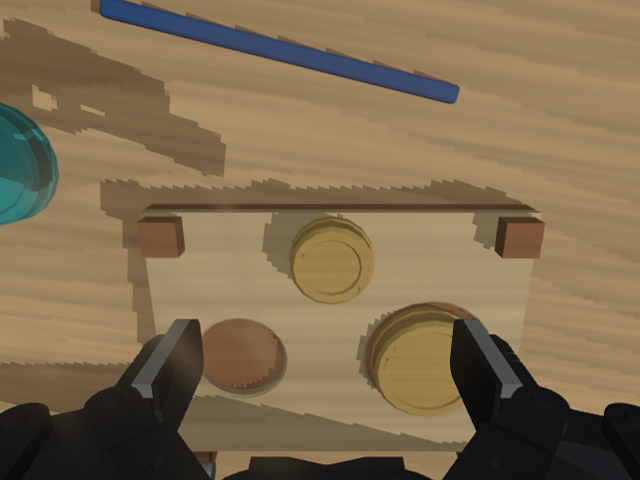

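Small lid top is at (334,265) and the small nest rim at (243,356). The large lid appears sunk in its nest, top at about (426,368).

```bash
python3 - <<'E'
from h import *
m=np.load('pics/w4.npz')
for n,u,v,z in [('nestS',243,356,.018),('slid',334,265,.034),('spR',161,237,.029),('spL',520,239,.029)]: print(n,px2w(m,u,v,z).round(4))
im=m['im'].copy()
for z,c in((.028,(0,255,0)),(.034,(0,0,255))):
    p=px2w(m,426,368,z); print(z,p.round(4))
    a=np.linspace(0,2*np.pi,60); pts=np.array([w2px(m,(.513+.0315*np.cos(t),.0722+.0315*np.sin(t),z)) for t in a]).astype(np.int32); 
    cv2.polylines(im,[pts],True,c,1)
cv2.imwrite('pics/w4b.png',cv2.resize(im[280:430,340:500],None,fx=4,fy=4))
E
```

```text
nestS [ 0.5282 -0.0295  0.018 ]
slid [0.4605 0.0108 0.034 ]
spR [ 0.4605 -0.0727  0.029 ]
spL [0.4361 0.0971 0.029 ]
0.028 [0.5142 0.069  0.028 ]
0.034 [0.5103 0.0668 0.034 ]
```

View pics/w4b.png

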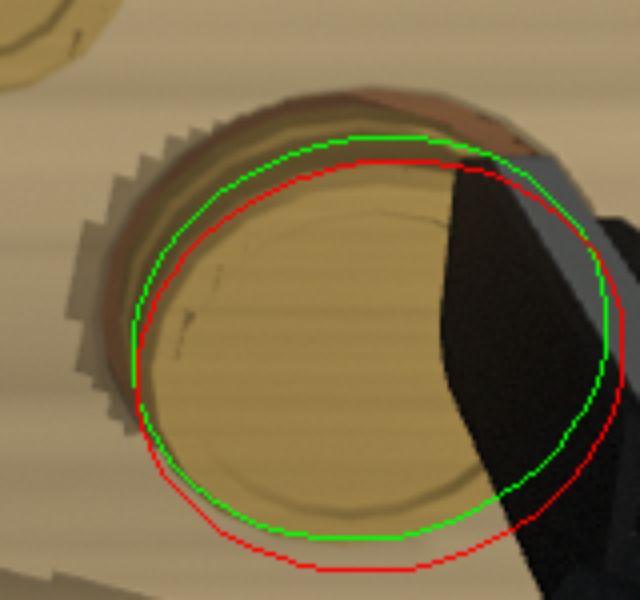

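```bash
python3 -m creep '[-1,-0.0035,0.0015,-0.035,0,0,0,-1,-0.0035,0.0015,-0.057,0,0,0,-1,-0.0035,0.0015,-0.06,0,0,0,-1,-0.0035,0.0015,-0.06,0,0,0,0,-0.0035,0.0015,-0.06,0,0,0,0.3,-0.0035,0.0015,-0.06,0,0,0,1,-0.0035,0.0015,-0.06,0,0,0,1,-0.0035,0.0015,-0.06,0,0,0,1,-0.0035,0.0015,-0.06,0,0,0,1,-0.0035,0.0015,-0.06,0,0,0,1,-0.0035,0.0015,-0.06,0,0,0]' 30
python3 -m creep '[1,0,0,0.03,0,0,0,1,0,0,0.03,0,0,0,1,0,0,0.03,0,0,0,1,0,0,0.03,0,0,0]'
```

```text
clock: 8.38
tcp_pos: [0.4622, 0.0102, 0.0248]
eef_rot: [-0.076, 0.997, 0.0, 0.005]
force: [-1.3, 1.4, 6.3]
grip_width: 0.482
clock: 8.72
tcp_pos: [0.4624, 0.0103, 0.0552]
eef_rot: [-0.076, 0.997, 0.001, 0.006]
force: [-0.2, -1.3, -0.6]
grip_width: 0.484
```

```bash
python3 -m creep '[1,0.0674,-0.0413,0,0,0,0,1,0.0674,-0.0413,0,0,0,0,1,0.0674,-0.0413,0,0,0,0,1,0.0674,-0.0413,0,0,0,0,1,0.0674,-0.0413,0,0,0,0,1,0.0674,-0.0413,-0.02,0,0,0,1,0.0674,-0.0413,-0.031,0,0,0,1,0.0674,-0.0413,-0.033,0,0,0,1,0.0674,-0.0413,-0.033,0,0,0,1,0.0674,-0.0413,-0.033,0,0,0]' 30
python3 -m creep '[0.2,0,0,0,0,0,0,-0.1,0,0,0,0,0,0,-0.5,0,0,0,0,0,0,-1,0,0,0,0,0,0,-1,0,0,0,0,0,0,-1,0,0,0.04,0,0,0,-1,-0.03,0.02,0.07,0,0,0,-1,-0.06,0.05,0.08,0,0,0,-1,-0.06,0.05,0.1,0,0,0,-1,-0.06,0.05,0.1,0,0,0,-1,-0.06,0.05,0.1,0,0,0]' 30
python3 - <<'E'
from h import *
m=snap('wrist','w5'); print(observe()['tcp_pos'])
m=np.load('pics/w5.npz')
im=m['im'].copy()
for c,r in(((.5135,.0722),.0315),((.5285,-.031),.0215)):
  for z,col in((.028,(0,255,0)),(.034,(0,0,255))):
    a=np.linspace(0,2*np.pi,60); pts=np.array([w2px(m,(c[0]+r*np.cos(t),c[1]+r*np.sin(t),z)) for t in a]).astype(np.int32)
    cv2.polylines(im,[pts],True,col,1)
cv2.imwrite('pics/w5b.png',im)
E
```

```text
clock: 9.55
tcp_pos: [0.5291, -0.0306, 0.0221]
eef_rot: [-0.076, 0.997, 0.001, 0.005]
force: [-0.3, -0.9, 0.2]
grip_width: 0.478
clock: 10.47
tcp_pos: [0.47, 0.0199, 0.1234]
eef_rot: [-0.077, 0.997, 0.001, 0.007]
force: [-0.3, 0.5, -0.1]
grip_width: 0.998
[0.46971907 0.01930376 0.12255253]
```

View pics/w5b.png

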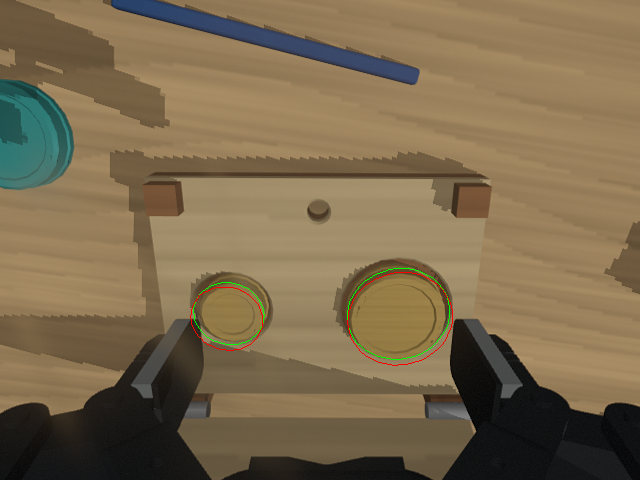

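Both lids sit sunk in their nests; the seated (green) outlines match. Next I check the plate angle and the closed jar, from the picture already taken.

```bash
python3 - <<'E'
from h import *
m=np.load('pics/top0.npz')
for z in (.18,.184):
  print(px2w(m,230,208,z).round(3),px2w(m,322.5,194.5,z).round(3))
print('jar',px2w(m,333,141,.11).round(3),'wide',px2w(m,396,180,.016).round(3))
h=np.array([.5906,.0328]);e=np.array([.989,.148]);n=np.array([-.148,.989])
for a in (80,90,100):
  t=np.radians(a)
  for s in(.1,-.1):
    for d in (0,.008): print(a,s,d,w2px(m,[*(h+e*(-.155*np.cos(t)+d*np.sin(t))+n*s),.029+.155*np.sin(t)+d*np.cos(t)]).round(1))
E
```

```text
[0.611 0.134 0.18 ] [ 0.64  -0.062  0.18 ]
[0.61  0.133 0.184] [ 0.639 -0.062  0.184]
jar [ 0.78  -0.089  0.11 ] wide [ 0.711 -0.25   0.016]
80 0.1 0 [232.3 236.7]
80 0.1 0.008 [231.8 233. ]
80 -0.1 0 [326.3 222.9]
80 -0.1 0.008 [325.8 219.1]
90 0.1 0 [230.5 224. ]
90 0.1 0.008 [230.  220.3]
90 -0.1 0 [324.4 210.2]
90 -0.1 0.008 [323.9 206.5]
100 0.1 0 [229.  211.7]
100 0.1 0.008 [228.7 208.2]
100 -0.1 0 [322.5 198. ]
100 -0.1 0.008 [321.9 194.5]
```

Plate is at about 101°; the closed jar at (0.78,-0.09) is clear of the path. Going over and behind the plate with the gripper shut.

```bash
python3 -m creep '[1,0,0,0.04,0,0,0,1,0,0,0.08,0,0,0,1,0,0,0.11,0,0,0,1,0.02,0.003,0.115,0,0,0,1,0.06,0.008,0.115,0,0,0,1,0.1,0.013,0.115,0,0,0,1,0.14,0.018,0.115,0,0,0,1,0.18,0.023,0.115,0,0,0,1,0.195,0.025,0.115,0,0,0,1,0.195,0.025,0.115,0,0,0,1,0.195,0.025,0.115,0,0,0,1,0.195,0.025,0.08,0,0,0,1,0.195,0.025,0.045,0,0,0,1,0.195,0.025,0.028,0,0,0,1,0.195,0.025,0.028,0,0,0,1,0.195,0.025,0.028,0,0,0]' 30
```

```text
clock: 11.85
tcp_pos: [0.6633, 0.0435, 0.1499]
eef_rot: [-0.076, 0.997, 0.0, 0.005]
force: [0.4, 0.5, -0.5]
grip_width: 0.001
```

```bash
python3 -m creep '[1,-0.028,-0.004,0,0,0,0,1,-0.043,-0.0065,0,0,0,0,1,-0.054,-0.008,0,0,0,0,1,-0.0694,-0.0104,-0.001,0,0,0,1,-0.085,-0.0127,-0.003,0,0,0,1,-0.1,-0.015,-0.007,0,0,0,1,-0.1142,-0.0171,-0.013,0,0,0,1,-0.1279,-0.0191,-0.0209,0,0,0,1,-0.1401,-0.021,-0.0304,0,0,0,1,-0.1511,-0.0226,-0.0416,0,0,0,1,-0.1606,-0.024,-0.0541,0,0,0,1,-0.1684,-0.0252,-0.0677,0,0,0,1,-0.1744,-0.0261,-0.0822,0,0,0,1,-0.1785,-0.0267,-0.0974,0,0,0]'
python3 -m creep '[1,-0.002,0,-0.015,0,0,0,1,-0.002,0,-0.017,0,0,0,1,-0.002,0,-0.017,0,0,0,1,-0.002,0,-0.017,0,0,0]'
```

```text
clock: 13.02
tcp_pos: [0.4861, 0.0166, 0.0546]
eef_rot: [-0.076, 0.997, 0.001, 0.007]
force: [-1.0, 0.2, 0.9]
grip_width: 0.001
clock: 13.35
tcp_pos: [0.4856, 0.0166, 0.0391]
eef_rot: [-0.076, 0.997, 0.001, 0.009]
force: [0.4, 0.3, -0.1]
grip_width: 0.003
```

```bash
python3 -m creep '[1,0,0,-0.002,0,0,0,1,0,0,-0.004,0,0,0,1,0,0,-0.005,0,0,0,1,0,0,-0.005,0,0,0]'
```

```text
clock: 13.68
tcp_pos: [0.4873, 0.0167, 0.0368]
eef_rot: [-0.076, 0.997, 0.001, 0.01]
force: [-4.3, -0.6, 23.9]
grip_width: -0.002
```

Contact at 24 N with the tip at z 0.0368 (plate top is 0.037), so the plate is shut. Now to the pin.

```bash
python3 -m creep '[1,0,0,0.03,0,0,0,1,0,0,0.07,0,0,0,0,0,0.03,0.1,0,0,0,-0.3,-0.003,0.07,0.113,0,0,0,-0.3,-0.006,0.11,0.113,0,0,0,-0.3,-0.009,0.15,0.113,0,0,0,-0.3,-0.012,0.19,0.113,0,0,0,-0.3,-0.015,0.23,0.113,0,0,0,-0.3,-0.017,0.27,0.113,0,0,0,-0.3,-0.017,0.287,0.113,0,0,0,-0.3,-0.017,0.287,0.113,0,0,0,-0.3,-0.017,0.287,0.113,0,0,0,-0.3,-0.017,0.287,0.113,0,0,0]'
python3 - <<'E'
from h import *
m=snap('wrist','w6',(120,60,520,360),2); print(observe()['tcp_pos'])
print((w2px(m,(.47,.304,.073))-[120,60])*2)
m=snap('top','top1')
E
```

```text
clock: 14.77
tcp_pos: [0.4705, 0.3025, 0.1498]
eef_rot: [-0.075, 0.997, 0.0, 0.01]
force: [0.3, -0.8, -0.2]
grip_width: 0.654
[0.47068435 0.30201851 0.14985604]
[416.67243701 374.71231812]
```

View pics/w6.png

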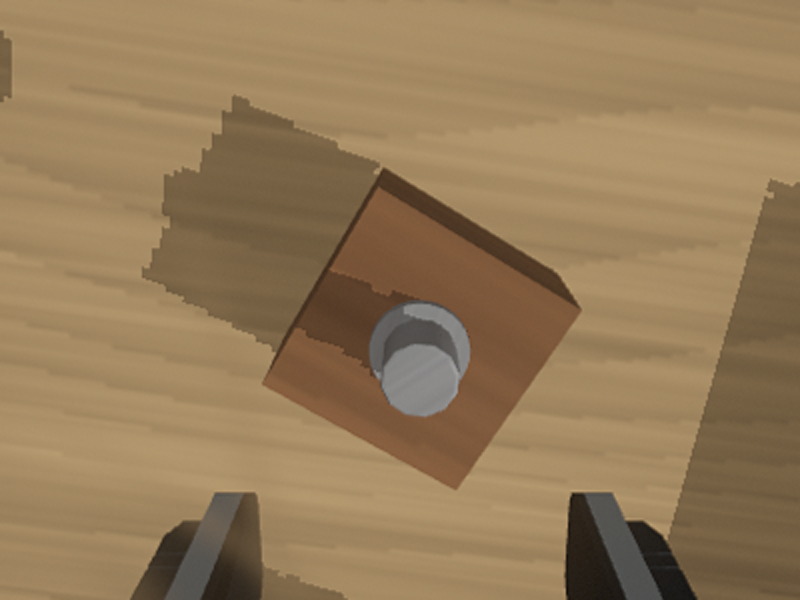

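Knob top at crop (420,378), about 1 mm from the prediction. Descending and gripping it, and correcting the 1° tool tilt.

```bash
python3 -m creep '[-0.3,0.0005,0.003,-0.03,0,1.15,0,-0.3,0.0005,0.003,-0.065,0,1.15,0,-0.3,0.0005,0.003,-0.09,0,1.15,0,-0.3,0.0005,0.003,-0.098,0,1.15,0,-0.3,0.0005,0.003,-0.098,0,1.15,0,-0.3,0.0005,0.003,-0.098,0,1.15,0,0.5,0.0005,0.003,-0.098,0,1.15,0,1,0.0005,0.003,-0.098,0,1.15,0,1,0.0005,0.003,-0.098,0,1.15,0,1,0.0005,0.003,-0.098,0,1.15,0,1,0.0005,0.003,-0.098,0,1.15,0]' 60
```

```text
clock: 15.78
tcp_pos: [0.4722, 0.3056, 0.0538]
eef_rot: [-0.074, 0.997, 0.002, 0.002]
force: [-0.8, -1.2, 5.2]
grip_width: 0.228
```

```bash
python3 -m creep '[1,0,0,0.02,0,0,0,1,0,0,0.05,0,0,0,1,0,0,0.08,0,0,0,1,0,0,0.08,0,0,0,1,0,0,0.08,0,0,0]'
```

```text
clock: 16.2
tcp_pos: [0.4735, 0.3066, 0.1364]
eef_rot: [-0.074, 0.997, 0.004, 0.004]
force: [-0.4, 0.6, -0.5]
grip_width: 0.232
```

```bash
python3 -m creep '[1,-0.002,-0.04,0,0,0,0,1,-0.004,-0.08,0,-0.5,0.4,0,1,-0.006,-0.12,0,-0.5,0.4,0,1,-0.008,-0.16,0,-0.5,0.4,0,1,-0.01,-0.2,0,-0.5,0.4,0,1,-0.012,-0.24,0,-0.5,0.4,0,1,-0.014,-0.28,0,-0.5,0.4,0,1,-0.0145,-0.293,-0.01,-0.5,0.4,0,1,-0.0145,-0.293,-0.03,-0.5,0.4,0,1,-0.0145,-0.293,-0.036,-0.5,0.4,0,1,-0.0145,-0.293,-0.036,-0.5,0.4,0,1,-0.0145,-0.293,-0.036,-0.5,0.4,0]'
python3 - <<'E'
from h import *
s=observe(); print(s['tcp_pos'],s['eef_rot'])
m=snap('wrist','w7',(200,180,460,375),3)
a=lambda p:((w2px(m,p)-[200,180])*3).round()
x,y,z=s['tcp_pos']
print('tcp',a((x,y,z)),'foot',a((x-.0012,y,z-.0428)),'hole',a((.4576,.0146,.037)))
m5=np.load('pics/w5.npz'); print(px2w(m5,318.5,210.5,.018))
snap('scene','sc1')
E
```

```text
clock: 17.2
tcp_pos: [0.4585, 0.0142, 0.1]
eef_rot: [-0.075, 0.997, -0.001, -0.001]
force: [-0.5, -0.0, -1.0]
grip_width: 0.232
[0.45847891 0.01422272 0.09999807] [-7.50003652e-02  9.97183093e-01 -5.13998248e-04 -7.47875245e-04]
tcp [375. 424.] foot [377. 280.] hole [379. 235.]
[0.45739465 0.01392985 0.018     ]
```

View pics/w7.png

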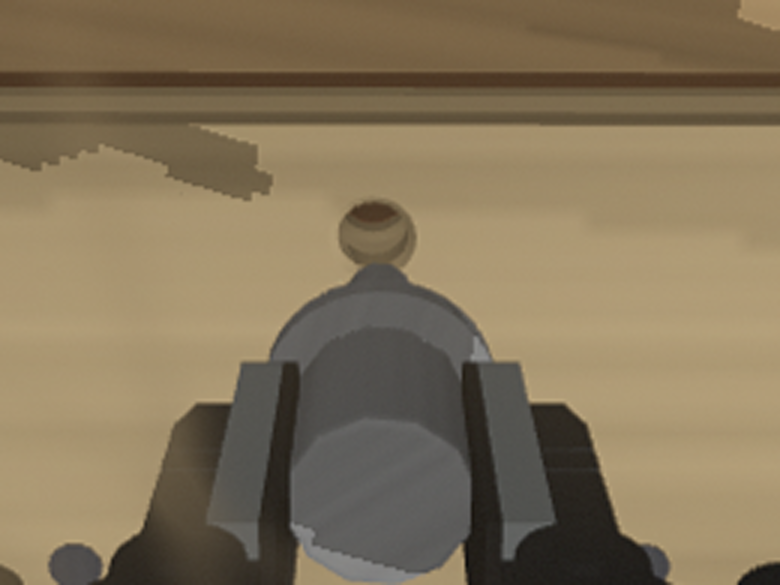

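Hole at crop (377,234), foot tip's leading edge at (379,264), collar's front edge at about (378,281), knob spans 291–471. I'll use the collar edge to get the pin's x offset in the grip.

```bash
python3 - <<'E'
from h import *
m=np.load('pics/w7.npz')
x,y,z=.4585,.0142,.1
for dx in(-.003,-.0012,.0006):
  for dz in(-.0088,-.0048):
    t=np.linspace(0,2*np.pi,200)
    p=np.array([(w2px(m,(x+dx+.015*np.cos(a),y+.015*np.sin(a),z+dz))-[200,180])*3 for a in t])
    print(dx,dz,p[:,1].min().round(1),p[:,0].min().round(),p[:,0].max().round())
E
```

```text
-0.003 -0.0088 261.3 262.0 496.0
-0.003 -0.0048 273.6 259.0 498.0
-0.0012 -0.0088 274.5 260.0 493.0
-0.0012 -0.0048 287.1 258.0 496.0
0.0006 -0.0088 287.7 259.0 491.0
0.0006 -0.0048 300.5 256.0 493.0
```

```bash
python3 -m creep '[1,-0.0005,-0.0004,-0.012,0,0,0,1,-0.0005,-0.0004,-0.018,0,0,0,1,-0.0005,-0.0004,-0.023,0,0,0,1,-0.0005,-0.0004,-0.027,0,0,0,1,-0.0005,-0.0004,-0.03,0,0,0,1,-0.0005,-0.0004,-0.03,0,0,0]'
```

```text
clock: 17.8
tcp_pos: [0.4586, 0.014, 0.0704]
eef_rot: [-0.075, 0.997, -0.001, 0.0]
force: [-0.0, -0.7, -1.3]
grip_width: 0.229
```

In the plate hole by about 10 mm without resistance. Continuing down to the collar.

```bash
python3 -m creep '[1,0,0,-0.006,0,0,0,1,0,0,-0.012,0,0,0,1,0,0,-0.018,0,0,0,1,0,0,-0.022,0,0,0,1,0,0,-0.024,0,0,0,1,0,0,-0.024,0,0,0,1,0,0,-0.024,0,0,0]'
```

```text
clock: 18.38
tcp_pos: [0.4586, 0.0139, 0.0462]
eef_rot: [-0.075, 0.997, -0.001, -0.0]
force: [0.6, -1.4, -0.6]
grip_width: 0.228
```

```bash
python3 -m creep '[1,0,0,-0.001,0,0,0,1,0,0,-0.002,0,0,0,1,0,0,-0.003,0,0,0,1,0,0,-0.003,0,0,0,1,0,0,-0.003,0,0,0]' 80
```

```text
clock: 18.8
tcp_pos: [0.4587, 0.0139, 0.0454]
eef_rot: [-0.075, 0.997, -0.0, -0.0]
force: [-8.0, -1.8, 27.1]
grip_width: 0.226
```

```bash
python3 -m creep '[1,0.0003,0,-0.001,0,0,0,1,0.0003,0,-0.001,0,0,0,1,0.0003,0,-0.001,0,0,0,1,0.0003,0,-0.001,0,0,0,1,0.0003,0,-0.001,0,0,0,1,0.0003,0,-0.001,0,0,0]' 80
python3 - <<'E'
from h import *
snap('scene','sc2',(250,170,450,320),4)
m=snap('top','top2')
s=observe();print(s['tcp_pos'],s['force'])
E
```

```text
clock: 19.3
tcp_pos: [0.4587, 0.0139, 0.0456]
eef_rot: [-0.075, 0.997, -0.0, -0.0]
force: [-4.2, -0.8, 15.8]
grip_width: 0.225
[0.45875194 0.01389821 0.04560201] [-5.35284654 -0.82393797 15.9761071 ]
```

View pics/sc2.png

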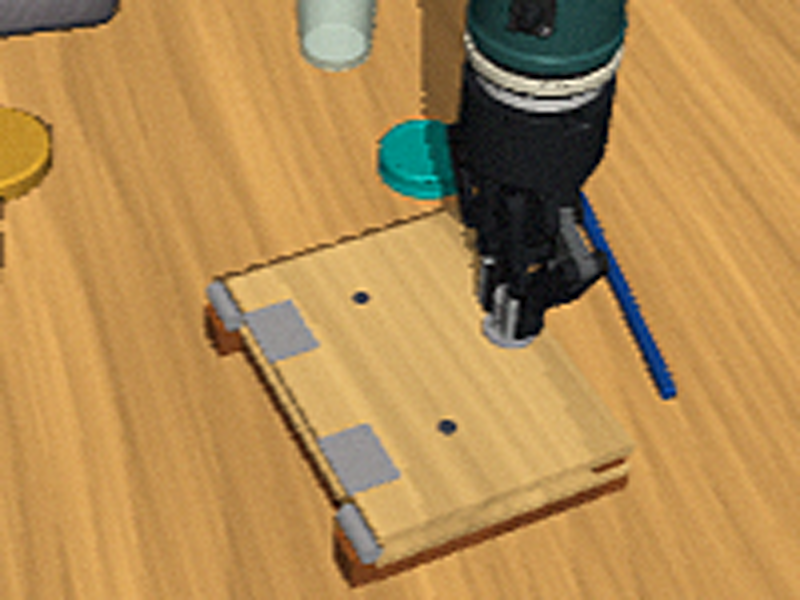

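The plate is shut level and the pin's collar is flush on it at crop (507,330). The press is steady at about 16 N, firm and well inside the limits, so I'm handing in.

```bash
python3 - <<'E'
from h import *
order.job_done(); s=observe(); print(s['clock'],s['force'])
E
```

```text
the job is handed in; nothing more can be done
the job is handed in; nothing more can be done
```

The job is handed in: the lids are swapped, the plate is shut, and the gripper is still pressing the pin down. The clock read 19.3 s at the last move, of the 72 s allowed; the hand-in gave no verdict.

- **Lids:** each lies in the nest of its own size. In the wrist picture before shutting, both matched the outline of a lid lying on the nest floor. They were out of sight once the plate was shut.
- **Plate:** the shut fingers met 24 N at z 36.8 mm, where the top of the shut plate should be 37 mm. The last picture shows it level.
- **Pin:** it went in without resistance, and in the last picture its collar looks flush. The fingers stopped at z 45.6 mm; I expected about 45.8 mm with the collar on the plate.
- **Press:** the last reading was about 16 N downward, above the 10 N asked for, plus about 5 N sideways at the wrist. The grip is set to 80 N.
- **Disagreements:** the top and wrist cameras differed by up to about 4 mm in y. I went mostly by the wrist camera.
- **Bystanders:** the arm met no force away from the jig and the stand. I did not measure the bystanders' positions again at the end.
- **Pictures viewed:** 12, two over the budget of 10.

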